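# Clear the pile of last blocks and nest the tub

## Task

Take the pile on the bench apart and put everything away: lay each of the three wooden sole blocks flat, straight and in the middle of its own rack board, the one whose two metal end stops are just a little farther apart than that block is long (toe to either end), and nest the white tub fully home and level in its twin, which is fastened to the bench. Leave the hammer and the glass jar where they are.

Things in the scene. Friction and masses are not known exactly. Their poses are not given: they have to be found in the camera images.
- large_c (a point): large pale wooden sole block of a boot last, its centre (15 mm above its underside): 150 mm long, 30 thick, 48 wide across its straight middle (grasp there), rounded toe 60 and heel 50 wide, 140 g, dark hole mark at the heel. z up, y along it to the toe, x across. Starts on a black 6 mm mat on the bench, alone or at the bottom of the pile.
- medium_c (a point): medium pale wooden sole block of a boot last, its centre (15 mm above its underside): 122 mm long, 30 thick, 44 wide across its straight middle (grasp there), rounded toe 54 and heel 46 wide, 100 g, dark hole mark at the heel. z up, y along it to the toe, x across. Starts on a black 6 mm mat on the bench, alone or at the bottom of the pile (where the large one is not).
- small_c (a point): small pale wooden sole block of a boot last, its centre (15 mm above its underside): 95 mm long, 30 thick, 40 wide across its straight middle (grasp there), rounded toe 48 and heel 42 wide, 70 g, dark hole mark at the heel. z up, y along it to the toe, x across. Starts on the pile's bottom block, askew to it (that one is wider), with the tub standing on it
- tub_c (a point): loose empty white tub, centre (on its axis, 32 mm above its underside): 64 mm high, 60 g, open on top, foot 34 across, taper to 50 at 38 mm up, above that a straight collar 60 across up to the rim. z up. Starts upright on top of the pile. Hold it by the collar: fingertips lower than 6 mm above this point would hit the twin's rim when nesting
- rack_large_seat (a point): fixed rack board of the large block: plywood 74 mm wide, 8 thick, an aluminium stop (60 wide, 14 high, 10 thick) at each end, 166 mm apart between inner faces, sides open. Point: middle of the board's upper face, 8 mm above the bench; y from stop to stop, x across, z up. A block lying flat has its centre 15 mm above it
- rack_medium_seat (a point): fixed rack board of the medium block: plywood 74 mm wide, 8 thick, an aluminium stop (60 wide, 14 high, 10 thick) at each end, 138 mm apart between inner faces, sides open. Point: middle of the board's upper face, 8 mm above the bench; y from stop to stop, x across, z up. A block lying flat has its centre 15 mm above it
- rack_small_seat (a point): fixed rack board of the small block: plywood 74 mm wide, 8 thick, an aluminium stop (60 wide, 14 high, 10 thick) at each end, 111 mm apart between inner faces, sides open. Point: middle of the board's upper face, 8 mm above the bench; y from stop to stop, x across, z up. A block lying flat has its centre 15 mm above it
- twin_rim (a point): twin tub of the same size and shape, upright on a 100 mm plywood square (8 thick) fixed to the bench; point: centre of its mouth, level with its rim, 72 mm above the bench; z up. Fully home, the loose tub's collar rests on this rim: its centre is then 6 mm below this point, its rim 26 mm above; sideways play about 2 mm
- hammer: bystander: hammer lying on the bench at the right-hand edge of the work, 0.26 m long along its x (handle to -x); origin at the middle of its length, on its underside
- jar: bystander: glass jar with a steel lid, 72 mm across, 100 mm high, standing beyond the work; origin at the centre of its underside
Things that resemble listed ones, but are neither listed nor needed, are in the scene too. What is shaped like the part that bears rack_medium_seat but orange is not meant.

How it is judged (in metres and radians):
At the end, for the whole second after the job is handed in: Each block rests level on its own board, centre within 15 mm of the board's middle, length within 10 degrees of the board's; the tub is nested upright in its twin, axes within 6 mm, within 4 mm of fully home; all at rest (horizontal distance between large_c and rack_large_seat below 0.015 m and z of large_c in the frame of rack_large_seat between 0.011 and 0.019 m and angle between the y axis of large_c and the y axis of rack_large_seat, either way round below 0.18 rad and angle between each of large_c, medium_c, small_c, tub_c's own z axis and vertical below 0.08 rad and horizontal distance between medium_c and rack_medium_seat below 0.015 m and z of medium_c in the frame of rack_medium_seat between 0.011 and 0.019 m and angle between the y axis of medium_c and the y axis of rack_medium_seat, either way round below 0.18 rad and horizontal distance between small_c and rack_small_seat below 0.015 m and z of small_c in the frame of rack_small_seat between 0.011 and 0.019 m and angle between the y axis of small_c and the y axis of rack_small_seat, either way round below 0.18 rad and horizontal distance between tub_c and twin_rim below 0.006 m and z of tub_c in the frame of twin_rim between -0.01 and -0.002 m and linear speed of each of large, medium, small, tub below 0.02 m/s); the robot touches nothing.
It fails at once if the hammer is moved by more than 20 mm (distance of hammer from where it was at the start of the episode above 0.02 m).
It fails at once if the jar is moved by more than 20 mm (distance of jar from where it was at the start of the episode above 0.02 m).
It also fails if it takes over 112 s, if anything falls off the work surface, if the arm or the gripper's body presses on something with over 40 N, if the wrist force passes 120 N, or if a joint passes its speed limit or range.

## Robot

A 6-joint arm with a two-finger parallel gripper is mounted at the origin on the work surface. World frame = base frame: x ahead of the robot, y to its left, z up, the work surface at z = 0. Lengths are in mm, angles in rad, forces in N, time in s.
With the tool pointing down it reaches from about 350 to 800 mm from the base axis. Payload 7.3 kg.
Tool frame: the origin (TCP) lies between the finger pads; the fingertips stand 19 mm ahead of it and the grasp point (between the pads) is the TCP (tips_ahead is the distance from the TCP to the fingertips, in mm); z points along the fingers, y is the line along which they close (so a half turn about z gives the same grasp; the last joint's range is limited). The gripper opens to 85 mm and grips with 20 to 120 N. Pads are 22 mm wide; open, the fingers measure 114 mm over their backs; the gripper's body (76 mm by 85 mm) begins 54 mm behind the grasp point. The pads swing forward as they close: fully open they stand 13 mm farther back than shut.
Start: joints at [-0.146, 0.342, 1.524, -0, 1.275, -0.146], TCP at [525.017, 0.02, 250.322] pointing down, gripper open.
Joint ranges: [-2.53, 2.53], [-0.77, 2.02], [0.04, 2.7], [-1, 4.14], [0.28, 2.66], [-3.11, 3.11]. Speed limits (rad/s): [2.57, 2.57, 3.14, 3.14, 3.14, 3.14].

## Interface

Orientations are given as a 3x3 rotation matrix whose columns are the frame's x, y, z axes.
In Python, from plant import * gives the robot as it stands.
- The arm moves only by the tool servo_tool, never from a script. Its argument "targets" is a list of rows, each a list of 2 entries, a list of its own where there are three numbers: the shift along the tool's x, y, z in mm, then the turn, a rotation vector about the tool's x, y, z in rad. A call has 1 to 8 rows; each row shifts and turns the commanded pose from where the row before left it, along the tool's axes as they then stand; what a row does not reach is not made up. A row lasts 1/10 s, in which the tool goes at most 50 mm and 8.59 degrees, less where a joint would pass 70% of its speed; a pose out of reach is approached as far as the arm can. A call is refused whole if a number of a shift passes 50 or a number of a turn 0.15, either way. A call with a gripper value outside its range is refused whole. "fingers" is the opening, from -1 (shut) to 1 (fully open), so that 0 is half open, set as the call begins (left out, the last holds). The fingers move at their own pace and stop on an object; "squeeze" is the grip in N (left out, the last holds). Time passes only in rows, so rows that do not move let the fingers close. It gives the time, the measured TCP pose, the force, the opening and the grip force at its end, in the units of the state.
- get_state(): the state, without advancing time (a new reading comes with each control period).
- capture(name): name is "scene" or "side" or "wrist"; returns a dict with "frame" (420x560x3 uint8, red, green, blue), "camera_matrix" (3x3 intrinsics, pixels), "distortion" ([k1, k2, p1, p2, k3] as OpenCV has them; the pictures are not rectified), "R" (3x3) and "t" (3): a world point X has camera coordinates R X + t. Camera axes: x right, y down, z forward; pixel columns grow to the right and rows downward; lengths in mm; the calibration is good to about 2 mm. A picture is of the moment at which its call begins. There is no depth.
- job_done(): hands the job in; it is judged then, once.
Trained networks look in a picture, given as the dict that the camera call returned (one of the last four; its "shot" number tells which), for a name from the list of things; names that differ only in an ending like _2 or _b are one class to them, and where a whole thing is asked for, a point or a joint stands for the part that bears it (a point fixed in the world has none). Each returns a list of dicts, best first, with "score" (0 to 1); they miss things now and then, are a little off and sometimes report something else, mostly with a low value. They report only what shows in the picture. A call takes as long as a camera call. They do not tell look-alikes from the thing itself.
- boxes_of(query, picture): "position" ([x, y, z] in mm, in world coordinates, good to about 4 mm: the middle of the surface that is visible of it).
- outline_of(query, picture): "region" (420x560 bool, what is visible of it).
- tip_of(query, picture): "position" ([x, y, z] in mm, in world coordinates, good to about 4 mm: a listed point, or the origin of a listed thing).
The state is a dict: "time_s": time; "joints": joint angles; "joint_vel": joint speeds; "tau": joint torques, N m; "position": TCP position; "eef_rot": TCP orientation; "wrist_force": force on the tool from outside, world axes, zero at the start; "moment": the same for the moment, N m; "gripper_width": finger opening in mm; "gripper_force": force on a finger pad.
Only numpy, scipy, OpenCV 4.12 (cv2) and the standard library are available. Lean on these libraries where they do the work, as an engineer would, in place of code of your own. Each camera call takes 0.05 s, during which the arm holds its last target. There are 200 camera calls.

## Working session

There is one attempt and no reset: what is moved stays moved. The work goes in short steps, Python scripts to look and compute and a tool call to move; the robot and the scene stay as the last step left them, time stands still between calls to the robot, and variables do not carry over. Pictures are saved under pics/ and viewed, at most 14 in all, crops included, and the job is handed in when it is done.

Besides the shell and the picture viewer there is one more tool, called after ">>>" by a JSON object that holds its "name" and its "arguments", one argument or row to a line. servo_tool: Moves the arm, as the interface text tells. Its arguments: {"type":"object","properties":{"targets":{"type":"array"},"fingers":{"type":"number"},"squeeze":{"type":"number"}},"required":["targets"]}

```bash
mkdir -p pics; ls; cat > look.py <<'E'
from plant import *
import numpy as np, cv2
NAMES=["large_c","medium_c","small_c","tub_c","rack_large_seat","rack_medium_seat","rack_small_seat","twin_rim","hammer","jar"]
def save(p,f,crop=None,scale=1):
    im=p["frame"][:,:,::-1]
    if crop: im=im[crop[1]:crop[3],crop[0]:crop[2]]
    cv2.imwrite("pics/"+f,cv2.resize(im,None,fx=scale,fy=scale,interpolation=cv2.INTER_CUBIC))
def pix(p,X):
    rv,_=cv2.Rodrigues(np.array(p["R"]))
    q,_=cv2.projectPoints(np.array(X,float).reshape(-1,3),rv,np.array(p["t"],float),np.array(p["camera_matrix"]),np.array(p["distortion"],float))
    return q.reshape(-1,2)
def ray(p,uv,z):
    n=cv2.undistortPoints(np.array(uv,float).reshape(-1,1,2),np.array(p["camera_matrix"]),np.array(p["distortion"],float)).reshape(-1,2)
    R=np.array(p["R"]);t=np.array(p["t"],float).ravel()
    C=-R.T@t; d=np.c_[n,np.ones(len(n))]@R
    return C+d*((np.reshape(z,(-1,1))-C[2])/d[:,2:])
E
python3 - <<'E'
from look import *
np.set_printoptions(precision=0,suppress=True)
for c in ["scene","side"]:
    p=capture(c); save(p,c+"0.png",scale=1.4)
    R=np.array(p["R"]);print(c,"cam at",-R.T@np.array(p["t"]).ravel())
    for n in NAMES:
        print(n,[(np.round(d["position"]),round(d["score"],2),pix(p,d["position"])[0]) for d in tip_of(n,p)][:4])
print(get_state())
E
```

```text
pics
scene cam at [1052.  -91.  925.]
large_c [(array([459., 276.,  21.]), 0.56, array([441., 218.]))]
medium_c [(array([623., 282.,  22.]), 0.66, array([446., 274.]))]
small_c [(array([455., 279.,  53.]), 0.85, array([446., 211.]))]
tub_c [(array([456., 278.,  99.]), 0.96, array([452., 202.]))]
rack_large_seat []
rack_medium_seat [(array([ 636., -245.,   10.]), 0.93, array([239., 250.])), (array([ 266., -234.,    7.]), 0.69, array([267., 143.])), (array([ 490., -638.,    6.]), 0.68, array([117., 185.]))]
rack_small_seat [(array([ 450., -279.,    3.]), 0.92, array([241., 191.]))]
twin_rim []
hammer [(array([ 533., -495.,    0.]), 0.57, array([159., 205.]))]
jar [(array([454., 284.,  53.]), 0.67, array([448., 211.])), (array([773., -38.,   1.]), 0.57, array([312., 316.]))]
side cam at [  233. -1091.   912.]
large_c [(array([460., 276.,  22.]), 0.8, array([221., 149.]))]
medium_c [(array([620., 274.,  20.]), 0.67, array([267., 142.]))]
small_c [(array([454., 274.,  51.]), 0.69, array([219., 142.])), (array([458., 275., 101.]), 0.43, array([218., 129.]))]
tub_c [(array([459., 276.,  99.
[... 466 characters left out ...]
0.7, array([265., 268.]))]
twin_rim [(array([443., -14.,  74.]), 0.91, array([236., 187.])), (array([ 450., -278.,   13.]), 0.16, array([265., 266.]))]
hammer [(array([ 534., -493.,    4.]), 0.79, array([327., 326.]))]
jar [(array([770., -38.,  -5.]), 0.82, array([342., 192.]))]
{'time_s': 1.1, 'joints': array([-0.,  0.,  2.,  0.,  1., -0.]), 'joint_vel': array([-0.,  0., -0.,  0.,  0., -0.]), 'tau': array([  0., -43., -25.,  -0.,   0.,   0.]), 'position': array([525.,   0., 250.]), 'eef_rot': array([[ 0.,  1.,  0.],
       [ 1., -0.,  0.],
       [ 0.,  0., -1.]]), 'wrist_force': array([1., 1., 1.]), 'moment': array([ 0., -0., -0.]), 'gripper_force': 0.0, 'gripper_width': 85.13590266624308}
```

View pics/scene0.png

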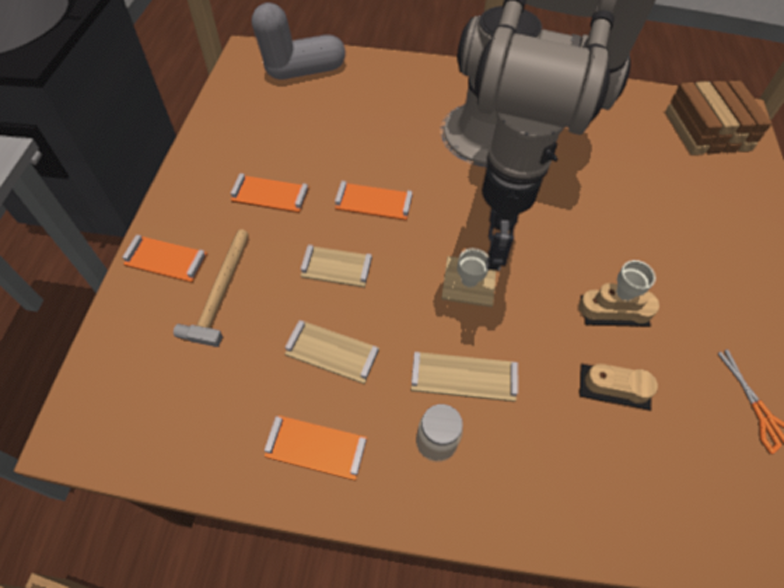

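View pics/side0.png

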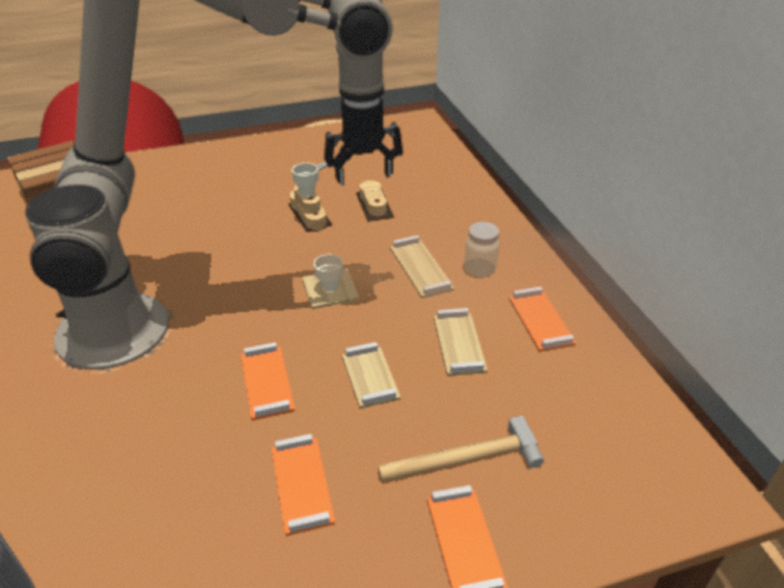

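The scene picture shows wooden boards at about px (465,375) for large, (331,350) for medium and (336,266) for small. The orange boards at (270,193), (373,200), (163,257) and (315,447) are decoys. The twin is at (472,272), the pile with the tub at (620,300) and the single block at (620,383). The jar, hammer and scissors are bystanders. Next I look at the blocks from close by with the wrist camera.

>>> {"name": "servo_tool", "arguments": {
  "targets": [
    [[40,0,-10],[0,0,0]],
    [[40,0,-10],[0,0,0]],
    [[40,0,-10],[0,0,0]],
    [[40,0,-10],[0,0,0]],
    [[40,0,-10],[0,0,0]],
    [[40,0,0],[0,0,0]],
    [[35,0,0],[0,0,0]],
    [[0,0,0],[0,0,0]]
  ],
  "fingers": 1,
  "squeeze": 40
}}

```text
time_s: 1.9
position: [524.3, 278.9, 299.8]
eef_rot: [[-0.005, 1.0, -0.0], [1.0, 0.005, 0.001], [0.001, -0.0, -1.0]]
wrist_force: [0.2, -0.3, -0.6]
gripper_width: 85.5
gripper_force: 0.0
```

```bash
python3 - <<'E'
from look import *
np.set_printoptions(precision=1,suppress=True)
s=get_state();print(s["position"],s["eef_rot"],s["time_s"])
p=capture("wrist"); save(p,"w1.png",scale=1.4)
R=np.array(p["R"]);print("cam at",-R.T@np.array(p["t"]).ravel(),R)
for n in NAMES[:4]:
    print(n,[(d["position"],round(d["score"],2),pix(p,d["position"])[0]) for d in tip_of(n,p)][:4])
for n in ["large_c","medium_c","small_c"]:
    for d in outline_of(n,p)[:2]:
        m=d["region"].astype(np.uint8); print(n,round(d["score"],2),cv2.minAreaRect(cv2.findNonZero(m)))
E
```

```text
[524.3 278.9 299.8] [[-0.  1. -0.]
 [ 1.  0.  0.]
 [ 0. -0. -1.]] 1.9
cam at [524.9 345.3 423.5] [[ 1.   0.  -0. ]
 [ 0.  -1.   0.3]
 [ 0.  -0.3 -1. ]]
large_c []
medium_c [([620.9, 272.3, 14.9], 0.6, array([367.3, 173.6]))]
small_c []
tub_c [([459.1, 276.1, 98.0], 0.75, array([207.9, 184.8]))]
large_c 0.56 ((216.7067108154297, 165.63226318359375), (139.54481506347656, 59.81299591064453), 84.1604995727539)
small_c 0.56 ((222.09120178222656, 170.392822265625), (91.61570739746094, 49.51338577270508), 59.68878936767578)
```

View pics/w1.png

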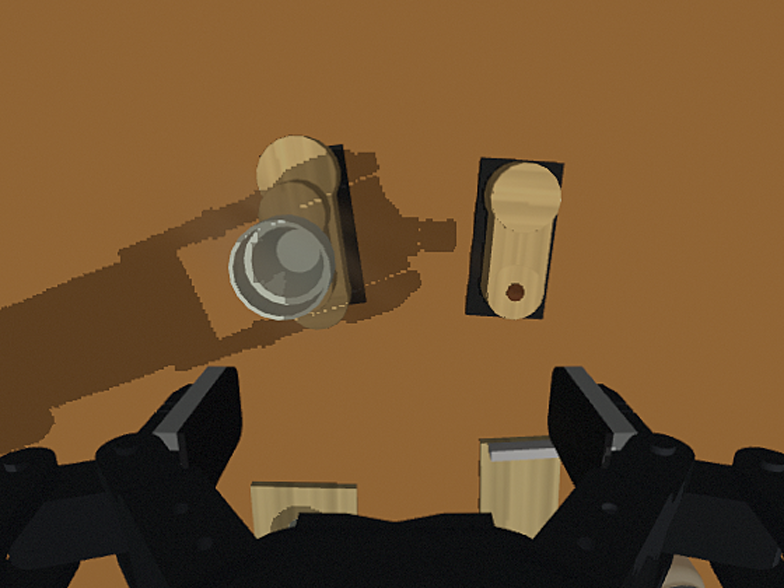

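The single block at crop px (515,240) looks shorter, so it is medium; the pile's bottom block, with its toe at (295,170), is large. The tub rim is at (282,268). I'll fit silhouettes for precise poses.

```bash
cat > fit.py <<'E'
from look import *
from scipy.optimize import minimize
a=np.linspace(0,2*np.pi,40,endpoint=False)
def disc(x,y,r,z): return np.c_[x+r*np.cos(a),y+r*np.sin(a),0*a+z]
DIM={"large_c":(150,48,60,50),"medium_c":(122,44,54,46),"small_c":(95,40,48,42)}
def parts(n,z0):
    if n=="tub_c": return [np.r_[disc(0,0,30,z0+64),disc(0,0,30,z0+38)],np.r_[disc(0,0,25,z0+38),disc(0,0,17,z0)]]
    if n=="rack": raise
    L,w,t,h=DIM[n]; yt,yh=(L-t)/2,(-L+h)/2
    q=np.array([[-w/2,yh],[w/2,yh],[w/2,yt],[-w/2,yt]])
    pr=lambda P:np.r_[np.c_[P,np.full(len(P),z0)],np.c_[P,np.full(len(P),z0+30)]]
    return [pr(disc(0,yt,t/2,0)[:,:2]),pr(disc(0,yh,h/2,0)[:,:2]),pr(q)]
def board(L):  # L between stops, seat frame z0=0
    P=np.array([[sx*37,sy*(L/2+10)] for sx in(-1,1) for sy in(-1,1)])
    S=lambda s:np.array([[sx*30,s*(L/2+d),z] for sx in(-1,1) for d in(0,10) for z in(8,22)])
    return [np.r_[np.c_[P,np.zeros(4)],np.c_[P,np.full(4,8)]],S(1),S(-1)]
def render(p,pp,x,y,th):
    c,s=np.cos(th),np.sin(th);K=np.zeros((840,1120),np.uint8)
    for P in pp:
        W=np.c_[c*P[:,0]-s*P[:,1]+x,s*P[:,0]+c*P[:,1]+y,P[:,2]]
        cv2.fillConvexPoly(K,cv2.convexHull((pix(p,W)*32).astype(np.int32)),255,shift=4)
    return cv2.resize(K,(560,420),interpolation=cv2.INTER_AREA)/255.
def fit(p,pp,mask,x0,valid=None,yaw=True):
    v=np.ones_like(mask,float) if valid is None else valid
    m=mask.astype(float)
    def c(q):
        r=render(p,pp,q[0],q[1],q[2] if yaw else 0)
        return (abs(r-m)*v).sum()/m.sum()
    best=None
    for t0 in ([x0[2]] if yaw else [0]):
        i=np.array([x0[0],x0[1],t0][:3 if yaw else 2]);n=len(i)
        S=np.vstack([i]+[i+e for e in np.diag([6,6,.12][:n])])
        r=minimize(c,i,method="Nelder-Mead",options=dict(initial_simplex=S,xatol=.05,fatol=1e-4))
        best=r
    return np.round(best.x,3),round(best.fun,3)
E
python3 - <<'E'
from fit import *
p=capture("wrist")
o=outline_of("tub_c",p);print(o[0]["score"],fit(p,parts("tub_c",66),o[0]["region"],(459,276,0),yaw=False))
def reg(n,near):
    for d in outline_of(n,p):
        ys,xs=np.nonzero(d["region"]); 
        if abs(np.median(xs)-near[0])<40 and abs(np.median(ys)-near[1])<40: return d["region"]
for n in ["medium_c","large_c"]:
  m=reg("medium_c",(367,173));
  if m is None: m=reg("large_c",(367,173)); print("as large")
  if m is not None: print(n,fit(p,parts(n,6),m,(621,274,0)))
  else: print("none")
s=capture("side")
for q,c in((s,"side"),(capture("scene"),"scene")):
  for d in outline_of("tub_c",q)+outline_of("twin_rim",q):
    ys,xs=np.nonzero(d["region"]);print(c,"tub",d["score"],np.median(xs),np.median(ys),len(xs))
  for n,L,x0 in (("rack_large_seat",166,(652,-4)),("rack_medium_seat",138,(635,-247)),("rack_small_seat",111,(450,-280))):
    u=pix(q,[*x0,8])[0]
    for d in outline_of(n,q):
      ys,xs=np.nonzero(d["region"])
      if np.hypot(np.median(xs)-u[0],np.median(ys)-u[1])<15:
        for LL in (111,138,166): print(c,n,LL,len(xs),fit(q,board(LL),d["region"],(*x0,0)))
E
```

```text
0.56 (array([458.121, 275.742]), np.float64(0.019))
medium_c (array([ 6.20954e+02,  2.74734e+02, -4.60000e-02]), np.float64(0.051))
large_c (array([6.20644e+02, 2.61858e+02, 1.00000e-02]), np.float64(0.367))
side tub 0.71 218.0 127.0 328
side tub 0.76 234.0 203.0 1032
side rack_large_seat 111 1027 (array([ 6.45487e+02, -2.45500e+00,  3.80000e-02]), np.float64(0.266))
side rack_large_seat 138 1027 (array([ 6.45326e+02, -1.06370e+01,  5.30000e-02]), np.float64(0.13))
side rack_large_seat 166 1027 (array([ 6.4486e+02, -3.9660e+00,  4.6000e-02]), np.float64(0.065))
side rack_medium_seat 111 1208 (array([ 6.33683e+02, -2.56514e+02, -1.87000e-01]), np.float64(0.153))
side rack_medium_seat 138 1208 (array([ 6.36669e+02, -2.48776e+02, -2.25000e-01]), np.float64(0.109))
side rack_medium_seat 166 1208 (array([ 6.38848e+02, -2.36651e+02, -2.24000e-01]), np.float64(0.256))
side rack_small_seat 111 1234 (array([ 4.49154e+02, -2.79674e+02, -2.70000e-02]), np.float64(0.056))
side rack_small_seat 138 1234 (array([ 4.48826e+02, -2.66586e+02, -2.00000e-02]), np.float64(0.224))
side rack_small_seat 166
[... 448 characters left out ...]
ge_seat 166 2108 (array([ 6.45203e+02, -5.05100e+00,  4.50000e-02]), np.float64(0.033))
scene rack_medium_seat 111 1740 (array([ 6.36298e+02, -2.45685e+02, -2.01000e-01]), np.float64(0.18))
scene rack_medium_seat 138 1740 (array([ 6.34965e+02, -2.50259e+02, -2.03000e-01]), np.float64(0.029))
scene rack_medium_seat 166 1740 (array([ 6.36963e+02, -2.42215e+02, -1.98000e-01]), np.float64(0.192))
scene rack_small_seat 111 1128 (array([ 4.47981e+02, -2.79931e+02, -1.20000e-02]), np.float64(0.04))
scene rack_small_seat 138 1128 (array([ 4.47822e+02, -2.77131e+02, -5.00000e-03]), np.float64(0.226))
scene rack_small_seat 166 1128 (array([ 4.47786e+02, -2.76707e+02,  2.00000e-03]), np.float64(0.432))
```

Silhouette fits (mm, yaw in rad):

| Item | x | y | yaw |
|---|---|---|---|
| large board | 645 | -4.5 | 0.046 |
| medium board | 635.5 | -249.5 | -0.21 |
| small board | 448.5 | -280 | -0.02 |
| tub | 458 | 276 | – |

The single block is confirmed as medium. Now I grasp the tub.

>>> {"name": "servo_tool", "arguments": {
  "targets": [
    [[-3,-33,0],[0,0,0]],
    [[0,-33,0],[0,0,0]],
    [[0,0,40],[0,0,0]],
    [[0,0,40],[0,0,0]],
    [[0,0,40],[0,0,0]],
    [[0,0,30],[0,0,0]],
    [[0,0,24],[0,0,0]],
    [[0,0,0],[0,0,0]]
  ]
}}

```text
time_s: 3.9
position: [457.2, 271.2, 123.3]
eef_rot: [[0.0, 1.0, -0.006], [1.0, -0.0, -0.003], [-0.003, -0.006, -1.0]]
wrist_force: [-0.4, -0.8, -0.3]
gripper_width: 85.7
gripper_force: 0.0
```

>>> {"name": "servo_tool", "arguments": {
  "targets": [
    [[0,0,0],[0,0,0]],
    [[0,0,0],[0,0,0]],
    [[0,0,0],[0,0,0]],
    [[0,0,0],[0,0,0]],
    [[0,0,0],[0,0,0]],
    [[0,0,0],[0,0,0]]
  ],
  "fingers": -1,
  "squeeze": 25
}}

```text
time_s: 4.5
position: [460.0, 272.4, 128.1]
eef_rot: [[-0.0, 1.0, 0.004], [1.0, 0.0, 0.001], [0.001, 0.004, -1.0]]
wrist_force: [-0.4, -0.6, 7.7]
gripper_width: 59.3
gripper_force: 27.1
```

>>> {"name": "servo_tool", "arguments": {
  "targets": [
    [[0,0,-15],[0,0,0]],
    [[0,0,-35],[0,0,0]],
    [[0,0,-40],[0,0,0]],
    [[0,0,-40],[0,0,0]],
    [[0,0,0],[0,0,0]],
    [[0,0,0],[0,0,0]]
  ]
}}

```text
time_s: 5.1
position: [459.1, 272.1, 257.3]
eef_rot: [[0.0, 1.0, 0.002], [1.0, -0.0, 0.001], [0.001, 0.002, -1.0]]
wrist_force: [-0.3, 0.2, -1.5]
gripper_width: 58.8
gripper_force: 27.3
```

```bash
python3 - <<'E'
from fit import *
np.set_printoptions(precision=3,suppress=True)
s=get_state();print(s["position"],s["eef_rot"],s["wrist_force"],s["gripper_width"],s["joint_vel"])
p=capture("wrist"); save(p,"w2.png")
s=get_state();print(s["position"])
sc=capture("side")
for q in (p,sc):
  for d in outline_of("tub_c",q)[:3]:
    print(d["score"],d["region"].sum(),fit(q,parts("tub_c",s["position"][2]-58),d["region"],(460,274,0),yaw=False))
for n in ("small_c","large_c"):
  for d in outline_of(n,p)[:2]:
    print(n,d["score"],fit(p,parts(n,36 if n[0]=="s" else 6),d["region"],(459,276,-.3 if n[0]=="s" else .1)))
E
```

```text
[459.147 272.084 257.282] [[ 0.     1.     0.002]
 [ 1.    -0.     0.001]
 [ 0.001  0.002 -1.   ]] [-0.268  0.166 -1.464] 58.78995434463113 [-0.     0.036  0.047 -0.001 -0.007  0.   ]
[458.554 271.827 255.92 ]
0.8 20977 (array([459.907, 275.798]), np.float64(0.062))
0.66 386 (array([454.981, 263.73 ]), np.float64(0.132))
0.17 1036 (array([  95.128, 1553.254]), np.float64(1.0))
small_c 0.9 (array([456.747, 276.56 ,   0.119]), np.float64(0.55))
large_c 0.79 (array([459.396, 280.668,   0.164]), np.float64(2.208))
```

View pics/w2.png

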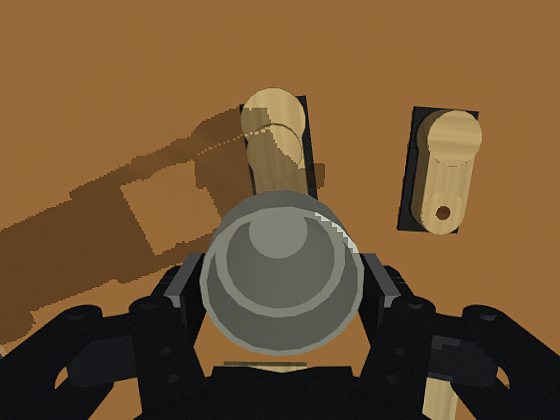

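The tub is held well, centred at px (281,272), about 3.7 mm off the TCP in tool x. The pile's toe is at (272,115) and medium is at (447,170). Now the twin.

```bash
python3 - <<'E'
from fit import *
P=np.array([[sx*50,sy*50] for sx in(-1,1) for sy in(-1,1)])
tw=[np.r_[np.c_[P,np.zeros(4)],np.c_[P,np.full(4,8)]],*parts("tub_c",8)]
for c in ("side","scene"):
  q=capture(c);save(q,c+"2.png")
  print([ (np.round(d["position"],1),d["score"]) for d in tip_of("twin_rim",q)])
  u=pix(q,[443,-14,35])[0]
  for n in ("twin_rim","tub_c"):
   for d in outline_of(n,q)[:4]:
    ys,xs=np.nonzero(d["region"])
    if np.hypot(np.median(xs)-u[0],np.median(ys)-u[1])<30:
      print(c,n,len(xs),fit(q,tw,d["region"],(443,-14,0.05)))
      print("tub only",fit(q,parts("tub_c",8),d["region"],(443,-14,0.05),yaw=False))
E
```

```text
[]
side twin_rim 1026 (array([ 4.39645e+02, -1.02730e+01, -2.50000e-02]), np.float64(0.073))
tub only (array([437.179, -50.401]), np.float64(0.529))
[(array([439.6, -12.9,  72.9]), 0.71)]
scene twin_rim 1263 (array([ 4.38147e+02, -1.17480e+01, -3.60000e-02]), np.float64(0.052))
tub only (array([456.594, -20.984]), np.float64(0.59))
```

>>> {"name": "servo_tool", "arguments": {
  "targets": [
    [[-45,-3,0],[0,0,0]],
    [[-45,-3,0],[0,0,0]],
    [[-45,-3,0],[0,0,0]],
    [[-45,-3,0],[0,0,0]],
    [[-45,-3,0],[0,0,0]],
    [[-45,-3,0],[0,0,0]],
    [[-45,0,0],[0,0,0]],
    [[-45,0,0],[0,0,0]]
  ]
}}

```text
time_s: 6.6
position: [440.7, -89.8, 256.7]
eef_rot: [[0.0, 1.0, 0.001], [1.0, -0.0, -0.0], [-0.0, 0.001, -1.0]]
wrist_force: [0.6, -0.7, -0.8]
gripper_width: 59.2
gripper_force: 27.3
```

>>> {"name": "servo_tool", "arguments": {
  "targets": [
    [[0,0,0],[0,0,0]],
    [[0,0,0],[0,0,0]]
  ]
}}

```text
time_s: 6.8
position: [440.9, -88.7, 256.3]
eef_rot: [[0.003, 1.0, 0.0], [1.0, -0.003, 0.0], [0.0, 0.0, -1.0]]
wrist_force: [-0.4, 1.8, -0.5]
gripper_width: 59.2
gripper_force: 27.3
```

```bash
python3 - <<'E'
from fit import *
np.set_printoptions(precision=3,suppress=True)
p=capture("wrist"); save(p,"w3.png")
s=get_state();print(s["position"],s["eef_rot"])
print([ (np.round(d["position"],1),d["score"]) for d in tip_of("twin_rim",p)])
for d in outline_of("twin_rim",p)[:2]+outline_of("tub_c",p)[:2]:
    print(d["score"],d["region"].sum(),np.median(np.nonzero(d["region"]),axis=1))
P=np.array([[sx*50,sy*50] for sx in(-1,1) for sy in(-1,1)])
tw=[np.r_[np.c_[P,np.zeros(4)],np.c_[P,np.full(4,8)]],*parts("tub_c",8)]
d=outline_of("twin_rim",p)
if d: print(fit(p,tw,d[0]["region"],(440,-12,-.03)))
for d in outline_of("tub_c",p)[:2]:
  if d["region"].sum()>15000: print("held",fit(p,parts("tub_c",s["position"][2]-58),d["region"],s["position"],yaw=False))
E
```

```text
[440.886 -87.714 256.284] [[ 0.001  1.    -0.   ]
 [ 1.    -0.001  0.001]
 [ 0.001 -0.    -1.   ]]
[(array([442.5, -12.3,  73. ]), 0.7), (array([646. ,  -2.5,   5.8]), 0.6)]
0.86 10977 [ 91. 279.]
0.58 21075 [275. 281.]
(array([440.179, -11.419,  -0.016]), np.float64(0.018))
held (array([441.802, -84.496]), np.float64(0.08))
```

View pics/w3.png

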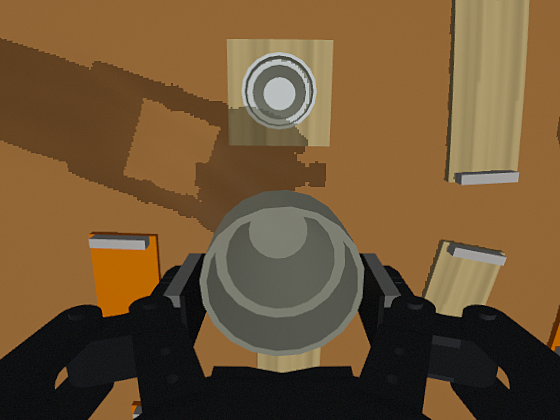

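The picture shows the twin's rim centred at about px (279.5,91), radius 37.5, and the held tub at (281,272).

```bash
python3 - <<'E'
from fit import *
np.set_printoptions(precision=2,suppress=True)
p=capture("wrist")
g=cv2.cvtColor(p["frame"][40:140,225:335],cv2.COLOR_RGB2HSV)
sat=((g[:,:,1]<60)).astype(np.uint8)
cs=max(cv2.findContours(sat,cv2.RETR_EXTERNAL,cv2.CHAIN_APPROX_NONE)[0],key=len)
e=cv2.fitEllipse(cv2.convexHull(cs));c=np.array(e[0])+[225,40];print(e,c,ray(p,[c],72))
s=get_state();print(s["position"])
# held tub rim
c2=[]
print(ray(p,[[281.5,272]],s["position"][2]+4))
E
```

```text
((53.63102722167969, 52.532344818115234), (75.32626342773438, 76.99444580078125), 177.07943725585938) [278.63  92.53] [[439.52 -10.59  72.  ]]
[441.13 -87.   256.39]
[[442.01 -76.99 260.39]]
```

>>> {"name": "servo_tool", "arguments": {
  "targets": [
    [[36,-1,0],[0,0,0]],
    [[37,0,0],[0,0,0]],
    [[0,0,30],[0,0,0]],
    [[0,0,40],[0,0,0]],
    [[0,0,30],[0,0,0]],
    [[0,0,0],[0,0,0]],
    [[0,0,0],[0,0,0]],
    [[0,0,0],[0,0,0]]
  ]
}}

```text
time_s: 7.95
position: [441.2, -15.1, 158.0]
eef_rot: [[-0.0, 1.0, 0.003], [1.0, 0.0, -0.001], [-0.001, 0.003, -1.0]]
wrist_force: [-0.2, 0.8, 0.8]
gripper_width: 59.1
gripper_force: 27.5
```

```bash
python3 - <<'E'
from fit import *
np.set_printoptions(precision=2,suppress=True)
s=get_state();print(s["position"],s["wrist_force"],s["eef_rot"])
q=capture("side");u=pix(q,[440,-11,100])[0].astype(int);save(q,"s3.png",(u[0]-50,u[1]-45,u[0]+50,u[1]+45),6)
E
```

```text
[441.2  -15.09 157.96] [-0.23  0.76  0.77] [[-0.  1.  0.]
 [ 1.  0. -0.]
 [-0.  0. -1.]]
```

View pics/s3.png

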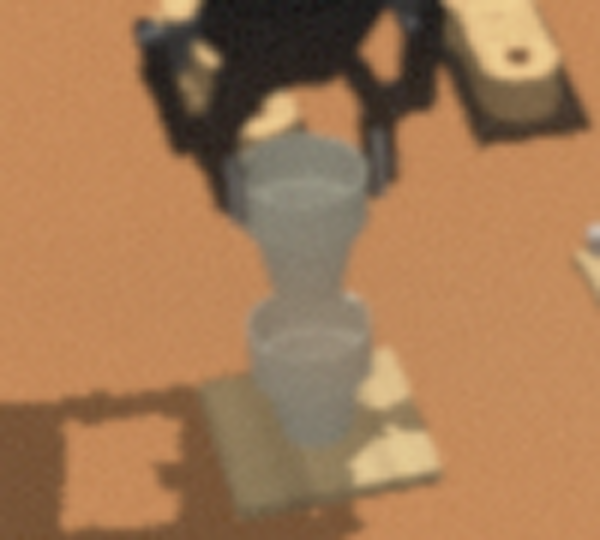

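The tub at px (305,200) stands right over the twin at (310,330). I'll descend.

>>> {"name": "servo_tool", "arguments": {
  "targets": [
    [[0,-1,12],[0,0,0]],
    [[0,0,12],[0,0,0]],
    [[0,0,12],[0,0,0]],
    [[0,0,10],[0,0,0]],
    [[0,0,4],[0,0,0]],
    [[0,0,0],[0,0,0]]
  ]
}}

```text
time_s: 8.6
position: [439.1, -15.0, 106.4]
eef_rot: [[0.0, 1.0, 0.0], [1.0, -0.0, -0.0], [-0.0, 0.0, -1.0]]
wrist_force: [-0.0, 1.3, -0.6]
gripper_width: 59.0
gripper_force: 27.5
```

>>> {"name": "servo_tool", "arguments": {
  "targets": [
    [[0,0,5],[0,0,0]],
    [[0,0,3],[0,0,0]],
    [[0,0,3],[0,0,0]],
    [[0,0,0],[0,0,0]]
  ]
}}

```text
time_s: 9.0
position: [439.6, -15.1, 95.8]
eef_rot: [[-0.0, 1.0, 0.002], [1.0, 0.0, -0.0], [-0.0, 0.002, -1.0]]
wrist_force: [-0.4, 1.1, 2.1]
gripper_width: 59.2
gripper_force: 27.2
```

>>> {"name": "servo_tool", "arguments": {
  "targets": [
    [[0,0,2],[0,0,0]],
    [[0,0,2],[0,0,0]],
    [[0,0,0],[0,0,0]]
  ]
}}

```text
time_s: 9.3
position: [440.1, -15.3, 93.6]
eef_rot: [[-0.0, 1.0, 0.004], [1.0, 0.0, -0.001], [-0.001, 0.004, -1.0]]
wrist_force: [-6.5, -0.0, 25.1]
gripper_width: 59.0
gripper_force: 30.2
```

>>> {"name": "servo_tool", "arguments": {
  "targets": [
    [[0,0,0],[0,0,0]],
    [[0,0,0],[0,0,0]],
    [[0,0,0],[0,0,0]],
    [[0,0,0],[0,0,0]],
    [[0,0,0],[0,0,0]]
  ],
  "fingers": 1
}}

```text
time_s: 9.8
position: [439.0, -15.0, 91.1]
eef_rot: [[0.0, 1.0, -0.0], [1.0, -0.0, 0.0], [0.0, -0.0, -1.0]]
wrist_force: [0.4, 0.0, -0.3]
gripper_width: 85.6
gripper_force: 0.0
```

>>> {"name": "servo_tool", "arguments": {
  "targets": [
    [[0,0,-20],[0,0,0]],
    [[0,0,-40],[0,0,0]],
    [[0,0,-40],[0,0,0]],
    [[0,0,-40],[0,0,0]],
    [[0,0,0],[0,0,0]]
  ]
}}

```text
time_s: 10.3
position: [441.5, -15.5, 236.1]
eef_rot: [[-0.0, 1.0, 0.01], [1.0, 0.0, -0.002], [-0.002, 0.01, -1.0]]
wrist_force: [0.0, 0.6, -1.0]
gripper_width: 85.3
gripper_force: 0.0
```

```bash
python3 - <<'E'
from fit import *
np.set_printoptions(precision=2,suppress=True)
s=get_state();print(s["position"],s["wrist_force"],s["time_s"])
for c in ("side","scene"):
  q=capture(c);u=pix(q,[440,-11,60])[0].astype(int);save(q,c+"4.png",(u[0]-40,u[1]-30,u[0]+40,u[1]+30),5)
  print([(np.round(d["position"],1),d["score"]) for d in tip_of("tub_c",q)+tip_of("twin_rim",q)])
a=cv2.imread("pics/side4.png");b=cv2.imread("pics/scene4.png");cv2.imwrite("pics/both4.png",np.hstack([a,b]))
E
```

```text
[441.54 -15.45 236.08] [ 0.01  0.58 -0.99] 10.3
[(array([441.7, -10.5,  67.4]), 0.73), (array([444.4, -11.2,  73.4]), 0.96)]
[(array([442.1, -12. ,  63.8]), 0.73), (array([439.3, -13.6,  75.6]), 0.87)]
```

View pics/both4.png

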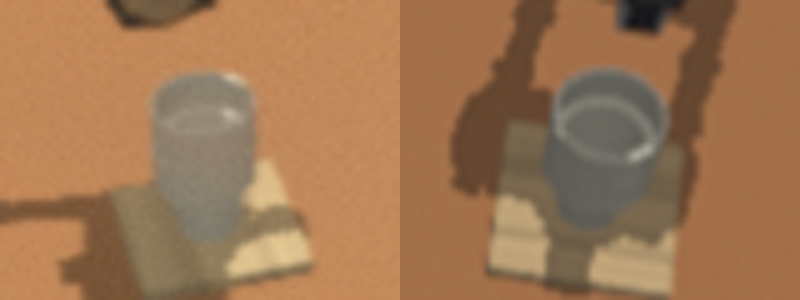

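Nested: the collars form one straight cylinder at px (205,130) and (608,130), and the height reads 64–67 mm. Next, look at the small and large blocks.

>>> {"name": "servo_tool", "arguments": {
  "targets": [
    [[39,3,-5],[0,0,0]],
    [[39,3,-5],[0,0,0]],
    [[39,3,-5],[0,0,0]],
    [[39,3,-5],[0,0,0]],
    [[39,3,0],[0,0,0]],
    [[35,3,0],[0,0,0]],
    [[0,0,0],[0,0,0]],
    [[0,0,0],[0,0,0]]
  ]
}}

```text
time_s: 11.4
position: [456.4, 215.4, 249.9]
eef_rot: [[-0.002, 1.0, -0.003], [1.0, 0.002, -0.001], [-0.001, -0.003, -1.0]]
wrist_force: [-0.4, -0.5, 0.5]
gripper_width: 85.3
gripper_force: 0.0
```

```bash
python3 - <<'E'
from fit import *
np.set_printoptions(precision=3,suppress=True)
p=capture("wrist");s=get_state();print(s["position"],s["eef_rot"])
out={}
for n,z,x0 in (("small_c",36,(458,276)),("large_c",6,(460,276)),("medium_c",6,(621,275))):
  ds=outline_of(n,p); print(n,[(d["score"],d["region"].sum()) for d in ds])
  for d in ds[:2]:
    for th in (-.3,.1): print("  ",fit(p,parts(n,z),d["region"],(*x0,th)))
save(p,"w5.png")
E
```

```text
[456.576 214.666 250.21 ] [[-0.001  1.    -0.002]
 [ 1.     0.001 -0.001]
 [-0.001 -0.002 -1.   ]]
small_c [(0.77, np.int64(5559))]
   (array([456.884, 275.679,   0.126]), np.float64(0.052))
   (array([456.95 , 275.869,   0.122]), np.float64(0.053))
large_c [(0.83, np.int64(3742)), (0.27, np.int64(7643))]
   (array([458.641, 279.059,   0.13 ]), np.float64(1.533))
   (array([458.516, 279.259,   0.128]), np.float64(1.531))
   (array([ 712.222, -214.222,    3.269]), np.float64(1.0))
   (array([ 579.333, -138.667,    1.407]), np.float64(1.0))
medium_c [(0.84, np.int64(7656))]
   (array([621.119, 275.109,  -0.043]), np.float64(0.034))
   (array([620.965, 274.942,  -0.043]), np.float64(0.035))
```

View pics/w5.png

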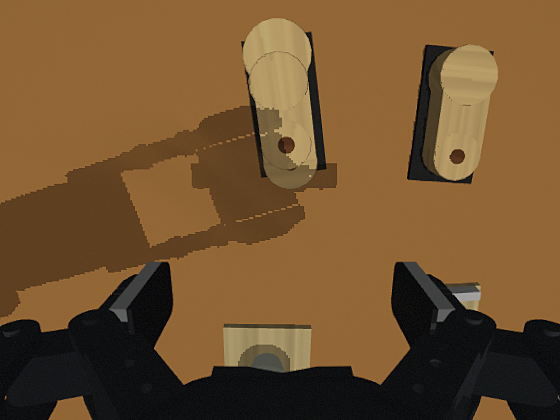

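Small's hole is at px (287,145) and its toe at (278,80); it lies on large. Fit: (457,275.8), yaw 0.124. Straight-middle grasp at about (457.6,271).

>>> {"name": "servo_tool", "arguments": {
  "targets": [
    [[28,1,0],[0,0,0]],
    [[28,0,0],[0,0,-0.124]],
    [[0,0,40],[0,0,0]],
    [[0,0,40],[0,0,0]],
    [[0,0,40],[0,0,0]],
    [[0,0,30],[0,0,0]],
    [[0,0,20],[0,0,0]],
    [[0,0,0],[0,0,0]]
  ]
}}

```text
time_s: 12.4
position: [456.6, 269.4, 78.8]
eef_rot: [[-0.122, 0.993, -0.005], [0.993, 0.122, -0.002], [-0.002, -0.006, -1.0]]
wrist_force: [-0.3, 0.6, -0.0]
gripper_width: 85.3
gripper_force: 0.0
```

>>> {"name": "servo_tool", "arguments": {
  "targets": [
    [[0,0,8],[0,0,0]],
    [[0,0,8],[0,0,0]],
    [[0,0,0],[0,0,0]],
    [[0,0,0],[0,0,0]]
  ]
}}

```text
time_s: 12.8
position: [458.3, 271.1, 65.8]
eef_rot: [[-0.124, 0.992, 0.001], [0.992, 0.124, 0.0], [0.0, 0.001, -1.0]]
wrist_force: [0.1, 0.7, 0.0]
gripper_width: 85.3
gripper_force: 0.0
```

>>> {"name": "servo_tool", "arguments": {
  "targets": [
    [[0,-1,4],[0,0,0]],
    [[0,0,0],[0,0,0]]
  ]
}}

```text
time_s: 13.0
position: [456.8, 270.9, 61.2]
eef_rot: [[-0.124, 0.992, -0.0], [0.992, 0.124, -0.0], [-0.0, -0.0, -1.0]]
wrist_force: [-0.1, -0.2, -0.2]
gripper_width: 85.4
gripper_force: 0.0
```

>>> {"name": "servo_tool", "arguments": {
  "targets": [
    [[0,0,0],[0,0,0]],
    [[0,0,0],[0,0,0]],
    [[0,0,0],[0,0,0]],
    [[0,0,0],[0,0,0]],
    [[0,0,0],[0,0,0]],
    [[0,0,0],[0,0,0]],
    [[0,0,0],[0,0,0]]
  ],
  "fingers": -1,
  "squeeze": 35
}}

```text
time_s: 13.7
position: [457.3, 271.0, 61.5]
eef_rot: [[-0.124, 0.992, 0.001], [0.992, 0.124, 0.0], [0.0, 0.001, -1.0]]
wrist_force: [-0.1, -0.2, 3.3]
gripper_width: 39.2
gripper_force: 36.8
```

>>> {"name": "servo_tool", "arguments": {
  "targets": [
    [[0,0,-10],[0,0,0]],
    [[0,0,-30],[0,0,0]],
    [[0,0,-40],[0,0,0]],
    [[0,0,-30],[0,0,0]],
    [[0,0,0],[0,0,0]]
  ]
}}

```text
time_s: 14.2
position: [459.0, 271.8, 176.0]
eef_rot: [[-0.124, 0.992, 0.008], [0.992, 0.124, 0.003], [0.002, 0.008, -1.0]]
wrist_force: [0.7, -0.1, -0.9]
gripper_width: 39.4
gripper_force: 36.4
```

```bash
python3 - <<'E'
from fit import *
np.set_printoptions(precision=3,suppress=True)
p=capture("wrist");s=get_state();print(s["position"],s["eef_rot"],s["wrist_force"],s["gripper_width"])
for d in outline_of("small_c",p)[:2]:
  print(d["score"],fit(p,parts("small_c",s["position"][2]-26),d["region"],(457,276,.12)))
print([(d["position"],d["score"]) for d in tip_of("small_c",p)])
save(p,"w6.png")
E
```

```text
[457.844 271.274 173.644] [[-0.124  0.992  0.004]
 [ 0.992  0.124  0.002]
 [ 0.001  0.004 -1.   ]] [-0.346 -0.332 -0.914] 39.218642121221805
0.74 (array([459.486, 276.918,   0.132]), np.float64(0.061))
[([459.8, 275.9, 164.1], 0.79)]
```

View pics/w6.png

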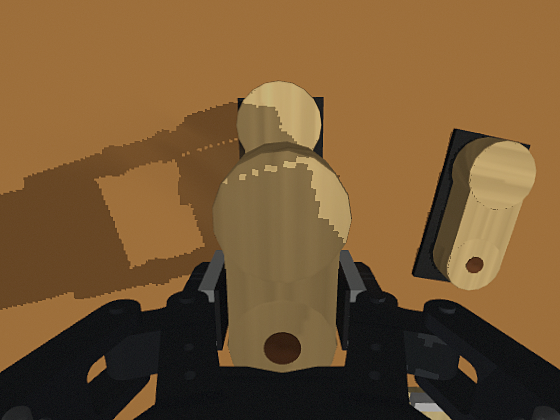

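Small is held: its hole is at px (283,347) and its centre is about 5 mm ahead of the TCP along tool x. I carry it to its board.

>>> {"name": "servo_tool", "arguments": {
  "targets": [
    [[0,0,0],[0,0,0.144]],
    [[-45,0,0],[0,0,0]],
    [[-45,0,0],[0,0,0]],
    [[-45,0,0],[0,0,0]],
    [[-45,0,0],[0,0,0]],
    [[-45,0,0],[0,0,0]],
    [[-45,0,0],[0,0,0]],
    [[-45,0,0],[0,0,0]]
  ]
}}

```text
time_s: 15.15
position: [449.5, -45.5, 170.0]
eef_rot: [[0.02, 1.0, -0.003], [1.0, -0.02, 0.001], [0.001, -0.003, -1.0]]
wrist_force: [0.9, 0.5, -0.9]
gripper_width: 39.9
gripper_force: 36.4
```

>>> {"name": "servo_tool", "arguments": {
  "targets": [
    [[-45,0,0],[0,0,0]],
    [[-45,0,0],[0,0,0]],
    [[-45,0,0],[0,0,0]],
    [[-45,0,0],[0,0,0]],
    [[-30,0,20],[0,0,0]],
    [[-20,0,20],[0,0,0]],
    [[-10,0,10],[0,0,0]],
    [[0,0,0],[0,0,0]]
  ]
}}

```text
time_s: 15.95
position: [444.7, -283.8, 118.9]
eef_rot: [[0.022, 1.0, -0.004], [1.0, -0.021, 0.003], [0.003, -0.004, -1.0]]
wrist_force: [-0.8, 0.3, -0.8]
gripper_width: 39.6
gripper_force: 36.4
```

```bash
python3 - <<'E'
from fit import *
np.set_printoptions(precision=3,suppress=True)
for c in ("side","scene"):
  q=capture(c)
  for d in outline_of("rack_small_seat",q)[:1]: print(c,"board",fit(q,board(111),d["region"],(448,-280,-.02)))
  s=get_state()
  for d in outline_of("small_c",q)[:1]: print(c,"small",d["score"],fit(q,parts("small_c",s["position"][2]-25.3),d["region"],(448,-280,-.02)))
print(s["position"],s["eef_rot"],s["wrist_force"],s["gripper_width"])
E
```

```text
side board (array([457.628, 297.467,  -9.489]), np.float64(0.429))
side small 0.98 (array([ 449.574, -281.017,   -0.256]), np.float64(0.288))
scene board (array([ 447.177, -279.952,   -0.007]), np.float64(0.039))
scene small 0.73 (array([ 447.813, -279.709,    0.022]), np.float64(0.783))
[ 446.464 -283.111  122.182] [[ 0.019  1.     0.001]
 [ 1.    -0.019 -0.001]
 [-0.001  0.001 -1.   ]] [ 0.185 -0.053 -1.095] 39.37004308890282
```

>>> {"name": "servo_tool", "arguments": {
  "targets": [
    [[-1,2,30],[0,0,0]],
    [[0,0,25],[0,0,0]],
    [[0,0,12],[0,0,0]],
    [[0,0,7],[0,0,0]],
    [[0,0,5],[0,0,0]],
    [[0,0,0],[0,0,0]],
    [[0,0,0],[0,0,0]]
  ]
}}

```text
time_s: 16.95
position: [448.3, -285.4, 43.1]
eef_rot: [[0.02, 1.0, 0.001], [1.0, -0.02, -0.001], [-0.001, 0.001, -1.0]]
wrist_force: [0.1, 0.7, -1.4]
gripper_width: 39.6
gripper_force: 36.4
```

>>> {"name": "servo_tool", "arguments": {
  "targets": [
    [[0,0,3],[0,0,0]],
    [[0,0,2],[0,0,0]],
    [[0,0,2],[0,0,0]],
    [[0,0,0],[0,0,0]],
    [[0,0,0],[0,0,0]]
  ]
}}

```text
time_s: 17.45
position: [447.9, -285.0, 35.3]
eef_rot: [[0.02, 1.0, -0.0], [1.0, -0.02, 0.0], [0.0, -0.0, -1.0]]
wrist_force: [-0.5, 0.2, 0.0]
gripper_width: 39.3
gripper_force: 36.4
```

>>> {"name": "servo_tool", "arguments": {
  "targets": [
    [[0,0,2],[0,0,0]],
    [[0,0,0],[0,0,0]],
    [[0,0,0],[0,0,0]]
  ]
}}

```text
time_s: 17.75
position: [448.1, -285.2, 33.5]
eef_rot: [[0.02, 1.0, 0.001], [1.0, -0.02, -0.0], [-0.0, 0.001, -1.0]]
wrist_force: [-0.5, -0.3, 2.1]
gripper_width: 39.5
gripper_force: 36.7
```

>>> {"name": "servo_tool", "arguments": {
  "targets": [
    [[0,0,0],[0,0,0]],
    [[0,0,0],[0,0,0]],
    [[0,0,0],[0,0,0]],
    [[0,0,0],[0,0,0]],
    [[0,0,0],[0,0,0]],
    [[0,0,0],[0,0,0]]
  ],
  "fingers": 1
}}

```text
time_s: 18.35
position: [447.9, -285.0, 33.3]
eef_rot: [[0.02, 1.0, 0.0], [1.0, -0.02, 0.0], [0.0, 0.0, -1.0]]
wrist_force: [0.8, -0.5, -0.3]
gripper_width: 85.2
gripper_force: 0.0
```

>>> {"name": "servo_tool", "arguments": {
  "targets": [
    [[0,0,-20],[0,0,0]],
    [[0,0,-45],[0,0,0]],
    [[0,0,-45],[0,0,0]],
    [[0,0,-45],[0,0,0]],
    [[0,0,-45],[0,0,0]],
    [[0,0,0],[0,0,0]]
  ]
}}

```text
time_s: 18.95
position: [450.1, -286.8, 239.9]
eef_rot: [[0.02, 1.0, 0.01], [1.0, -0.02, -0.008], [-0.008, 0.01, -1.0]]
wrist_force: [0.7, -0.2, -0.1]
gripper_width: 85.0
gripper_force: 0.0
```

```bash
cat > chk.py <<'E'
from fit import *
import sys
np.set_printoptions(precision=3,suppress=True)
n,x,y,th=sys.argv[1],*map(float,sys.argv[2:5])
s=get_state();print(s["position"],s["eef_rot"][:,0],s["wrist_force"],s["gripper_width"],s["time_s"])
for c in ("side","scene"):
  q=capture(c)
  for d in outline_of(n,q)[:1]: print(c,d["score"],fit(q,parts(n,8),d["region"],(x,y,th)))
E
python3 chk.py small_c 448 -280 -.02
```

```text
[ 450.11  -286.836  239.895] [ 0.02   1.    -0.008] [ 0.73  -0.192 -0.146] 85.04854077326445 18.95
side 0.86 (array([ 449.55 , -275.849,   -0.065]), np.float64(0.26))
scene 0.92 (array([ 445.879, -278.75 ,   -0.032]), np.float64(0.077))
```

Small lies on its board (the fit is within about 3 mm). Next, large.

>>> {"name": "servo_tool", "arguments": {
  "targets": [
    [[45,0,0],[0,0,0]],
    [[45,0,0],[0,0,0]],
    [[45,0,0],[0,0,0]],
    [[45,0,0],[0,0,0]],
    [[45,0,0],[0,0,0]],
    [[45,0,0],[0,0,0]],
    [[45,0,0],[0,0,0]],
    [[45,0,0],[0,0,0]]
  ]
}}

```text
time_s: 19.95
position: [454.1, 76.7, 231.7]
eef_rot: [[0.02, 1.0, -0.003], [1.0, -0.02, -0.0], [-0.0, -0.003, -1.0]]
wrist_force: [0.0, -1.1, -1.1]
gripper_width: 85.0
gripper_force: 0.0
```

>>> {"name": "servo_tool", "arguments": {
  "targets": [
    [[45,0,0],[0,0,0]],
    [[45,0,0],[0,0,0]],
    [[30,0,0],[0,0,0]],
    [[15,0,0],[0,0,0]],
    [[0,0,0],[0,0,0]],
    [[0,0,0],[0,0,0]]
  ]
}}

```text
time_s: 20.55
position: [457.5, 209.0, 232.4]
eef_rot: [[0.02, 1.0, -0.002], [1.0, -0.02, -0.001], [-0.001, -0.002, -1.0]]
wrist_force: [0.1, -0.6, 0.4]
gripper_width: 85.5
gripper_force: 0.0
```

```bash
python3 - <<'E'
from fit import *
np.set_printoptions(precision=3,suppress=True)
p=capture("wrist")
for n,z,x0 in (("large_c",6,(460,276)),("medium_c",6,(621,275))):
  ds=outline_of(n,p); print(n,[(d["score"],d["region"].sum()) for d in ds])
  for d in ds[:2]:
    print("  ",fit(p,parts(n,z),d["region"],(*x0,.05)),fit(p,parts("medium_c" if n[0]=="l" else "large_c",z),d["region"],(*x0,.05)))
s=get_state();print(s["position"],s["eef_rot"])
save(p,"w7.png")
E
```

```text
large_c [(0.58, np.int64(10373))]
   (array([458.339, 279.357,   0.126]), np.float64(0.026)) (array([457.82 , 292.212,   0.117]), np.float64(0.222))
medium_c [(0.89, np.int64(8651))]
   (array([621.149, 275.224,  -0.033]), np.float64(0.038)) (array([619.71 , 261.367,  -0.025]), np.float64(0.327))
[457.924 208.541 233.117] [[ 0.022  1.    -0.   ]
 [ 1.    -0.022 -0.   ]
 [-0.    -0.    -1.   ]]
```

View pics/w7.png

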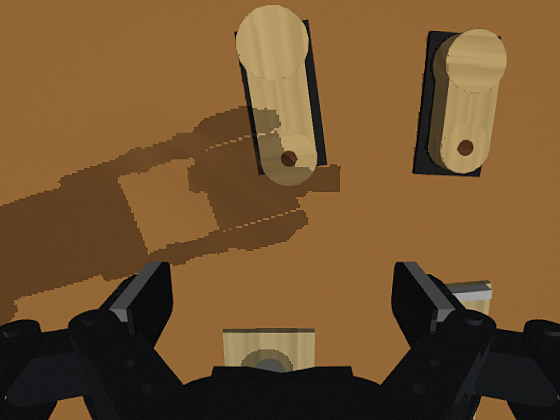

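Large is at px (280,95) with its hole at (289,158): (458.4,279.3), yaw 0.126. The fit confirms large (0.026, against 0.22 for medium). Grasping at its centre.

>>> {"name": "servo_tool", "arguments": {
  "targets": [
    [[35,-1,0],[0,0,0]],
    [[36,0,0],[0,0,-0.147]],
    [[0,0,40],[0,0,0]],
    [[0,0,40],[0,0,0]],
    [[0,0,40],[0,0,0]],
    [[0,0,30],[0,0,0]],
    [[0,0,20],[0,0,0]],
    [[0,0,0],[0,0,0]]
  ]
}}

```text
time_s: 21.5
position: [456.9, 279.1, 60.8]
eef_rot: [[-0.125, 0.992, -0.005], [0.992, 0.125, -0.002], [-0.002, -0.005, -1.0]]
wrist_force: [-0.4, 0.1, 0.3]
gripper_width: 85.4
gripper_force: 0.0
```

>>> {"name": "servo_tool", "arguments": {
  "targets": [
    [[0,0,10],[0,0,0]],
    [[0,0,8],[0,0,0]],
    [[0,0,5],[0,0,0]],
    [[0,0,0],[0,0,0]],
    [[0,0,0],[0,0,0]]
  ]
}}

```text
time_s: 22.0
position: [458.4, 281.0, 40.7]
eef_rot: [[-0.127, 0.992, 0.001], [0.992, 0.127, 0.0], [0.0, 0.001, -1.0]]
wrist_force: [-0.5, -0.5, 0.1]
gripper_width: 85.7
gripper_force: 0.0
```

>>> {"name": "servo_tool", "arguments": {
  "targets": [
    [[-1,0,5],[0,0,0]],
    [[0,0,3],[0,0,0]],
    [[0,0,0],[0,0,0]]
  ]
}}

```text
time_s: 22.3
position: [458.1, 279.8, 31.9]
eef_rot: [[-0.127, 0.992, -0.001], [0.992, 0.127, -0.0], [-0.0, -0.001, -1.0]]
wrist_force: [-0.3, 0.1, 0.4]
gripper_width: 85.4
gripper_force: 0.0
```

>>> {"name": "servo_tool", "arguments": {
  "targets": [
    [[0,0,0],[0,0,0]],
    [[0,0,0],[0,0,0]],
    [[0,0,0],[0,0,0]],
    [[0,0,0],[0,0,0]],
    [[0,0,0],[0,0,0]],
    [[0,0,0],[0,0,0]],
    [[0,0,0],[0,0,0]]
  ],
  "fingers": -1,
  "squeeze": 45
}}

```text
time_s: 23.0
position: [458.5, 280.0, 32.6]
eef_rot: [[-0.127, 0.992, 0.001], [0.992, 0.127, 0.0], [0.0, 0.001, -1.0]]
wrist_force: [-1.3, 0.5, 4.3]
gripper_width: 47.0
gripper_force: 48.0
```

>>> {"name": "servo_tool", "arguments": {
  "targets": [
    [[0,0,-10],[0,0,0]],
    [[0,0,-30],[0,0,0]],
    [[0,0,-40],[0,0,0]],
    [[0,0,-40],[0,0,0]],
    [[0,0,-30],[0,0,0]],
    [[0,0,0],[0,0,0]],
    [[0,0,0],[0,0,0]]
  ]
}}

```text
time_s: 23.7
position: [458.1, 279.8, 182.6]
eef_rot: [[-0.127, 0.992, 0.0], [0.992, 0.127, 0.0], [0.0, 0.001, -1.0]]
wrist_force: [-0.7, -0.5, -2.7]
gripper_width: 47.0
gripper_force: 47.3
```

```bash
python3 - <<'E'
from fit import *
np.set_printoptions(precision=3,suppress=True)
p=capture("wrist");s=get_state();print(s["position"],s["eef_rot"],s["wrist_force"],s["gripper_width"])
for d in outline_of("large_c",p)[:2]:
  print(d["score"],fit(p,parts("large_c",s["position"][2]-27),d["region"],(459,280,.12)))
for c in ("scene",):
  q=capture(c)
  for d in outline_of("rack_large_seat",q)[:1]: print(c,"board",fit(q,board(166),d["region"],(645,-4,.046)))
E
```

```text
[457.602 279.538 181.462] [[-0.127  0.992 -0.002]
 [ 0.992  0.127 -0.001]
 [-0.001 -0.002 -1.   ]] [-0.267 -1.018 -2.283] 46.95184357738203
0.75 (array([459.232, 279.583,   0.122]), np.float64(0.169))
scene board (array([645.624,  -3.814,   0.041]), np.float64(0.044))
```

>>> {"name": "servo_tool", "arguments": {
  "targets": [
    [[0,0,0],[0,0,0.081]],
    [[-36,21,0],[0,0,0]],
    [[-36,21,0],[0,0,0]],
    [[-36,21,0],[0,0,0]],
    [[-36,21,0],[0,0,0]],
    [[-36,21,0],[0,0,0]],
    [[-36,21,0],[0,0,0]],
    [[-36,21,0],[0,0,0]]
  ]
}}

```text
time_s: 24.7
position: [617.0, 33.3, 180.8]
eef_rot: [[-0.046, 0.999, -0.003], [0.999, 0.046, 0.0], [0.0, -0.003, -1.0]]
wrist_force: [-0.5, 0.3, -1.7]
gripper_width: 47.1
gripper_force: 47.3
```

>>> {"name": "servo_tool", "arguments": {
  "targets": [
    [[-25,17,10],[0,0,0]],
    [[-15,10,30],[0,0,0]],
    [[0,0,20],[0,0,0]],
    [[0,0,0],[0,0,0]],
    [[0,0,0],[0,0,0]],
    [[0,0,0],[0,0,0]]
  ]
}}

```text
time_s: 25.3
position: [646.1, -3.4, 123.5]
eef_rot: [[-0.047, 0.999, 0.002], [0.999, 0.047, -0.0], [-0.0, 0.002, -1.0]]
wrist_force: [-0.0, 0.4, -1.2]
gripper_width: 47.0
gripper_force: 47.2
```

>>> {"name": "servo_tool", "arguments": {
  "targets": [
    [[-1,-1,30],[0,0,0]],
    [[0,0,25],[0,0,0]],
    [[0,0,12],[0,0,0]],
    [[0,0,8],[0,0,0]],
    [[0,0,6],[0,0,0]],
    [[0,0,0],[0,0,0]],
    [[0,0,0],[0,0,0]]
  ]
}}

```text
time_s: 26.0
position: [645.3, -4.9, 42.3]
eef_rot: [[-0.046, 0.999, 0.002], [0.999, 0.046, -0.0], [-0.0, 0.002, -1.0]]
wrist_force: [0.5, 0.8, -2.3]
gripper_width: 47.7
gripper_force: 47.2
```

>>> {"name": "servo_tool", "arguments": {
  "targets": [
    [[0,0,3],[0,0,0]],
    [[0,0,2],[0,0,0]],
    [[0,0,2],[0,0,0]],
    [[0,0,0],[0,0,0]],
    [[0,0,0],[0,0,0]]
  ]
}}

```text
time_s: 26.5
position: [644.8, -4.9, 34.6]
eef_rot: [[-0.046, 0.999, 0.0], [0.999, 0.046, -0.0], [-0.0, 0.0, -1.0]]
wrist_force: [-0.8, -0.1, 1.4]
gripper_width: 47.1
gripper_force: 47.7
```

Force now reads +1.4 N (it was −2.3 N in the air), so the block is seated. Release and check.

>>> {"name": "servo_tool", "arguments": {
  "targets": [
    [[0,0,0],[0,0,0]],
    [[0,0,0],[0,0,0]],
    [[0,0,0],[0,0,0]],
    [[0,0,0],[0,0,0]],
    [[0,0,0],[0,0,0]],
    [[0,0,0],[0,0,0]]
  ],
  "fingers": 1
}}

```text
time_s: 27.1
position: [644.7, -4.9, 34.3]
eef_rot: [[-0.046, 0.999, 0.0], [0.999, 0.046, 0.0], [0.0, 0.0, -1.0]]
wrist_force: [0.7, 0.2, 0.3]
gripper_width: 85.6
gripper_force: 0.0
```

>>> {"name": "servo_tool", "arguments": {
  "targets": [
    [[0,0,-20],[0,0,0]],
    [[0,0,-45],[0,0,0]],
    [[0,0,-45],[0,0,0]],
    [[0,0,-45],[0,0,0]],
    [[0,0,-40],[0,0,0]],
    [[40,-5,0],[0,0,0]],
    [[40,-5,0],[0,0,0]],
    [[40,-2,0],[0,0,0]]
  ]
}}

```text
time_s: 27.9
position: [626.7, 115.4, 229.9]
eef_rot: [[-0.045, 0.999, 0.001], [0.999, 0.045, 0.0], [0.0, 0.001, -1.0]]
wrist_force: [1.0, -0.1, -0.2]
gripper_width: 85.5
gripper_force: 0.0
```

>>> {"name": "servo_tool", "arguments": {
  "targets": [
    [[40,0,0],[0,0,0.086]],
    [[40,0,0],[0,0,0]],
    [[10,0,0],[0,0,0]],
    [[0,0,0],[0,0,0]],
    [[0,0,0],[0,0,0]]
  ]
}}

```text
time_s: 28.4
position: [627.3, 203.5, 229.1]
eef_rot: [[0.04, 0.999, -0.0], [0.999, -0.04, -0.001], [-0.001, -0.0, -1.0]]
wrist_force: [-0.8, -1.1, -0.2]
gripper_width: 85.1
gripper_force: 0.0
```

```bash
python3 chk.py large_c 645 -4 .046; python3 - <<'E'
from fit import *
np.set_printoptions(precision=3,suppress=True)
p=capture("wrist");s=get_state();print(s["position"],s["eef_rot"])
for d in outline_of("medium_c",p)[:2]:
  print(d["score"],d["region"].sum(),fit(p,parts("medium_c",6),d["region"],(621,275,-.04)))
E
```

```text
[627.307 203.484 229.132] [ 0.04   0.999 -0.001] [-0.847 -1.112 -0.167] 85.08100255734406 28.4
side 0.72 (array([645.01 ,  -4.053,   0.048]), np.float64(0.067))
scene 0.85 (array([644.65 ,  -5.107,   0.052]), np.float64(0.057))
[627.544 203.054 229.425] [[ 0.042  0.999  0.   ]
 [ 0.999 -0.042 -0.   ]
 [-0.     0.    -1.   ]]
0.56 7986 (array([620.813, 275.04 ,  -0.056]), np.float64(0.024))
0.55 2534 (array([ 719.519, -214.926,    2.234]), np.float64(1.0))
```

Large sits within about 1 mm of its board's middle. Medium is at (620.9,275.1), yaw −0.05; grasp it.

>>> {"name": "servo_tool", "arguments": {
  "targets": [
    [[34,-5,0],[0,0,0.006]],
    [[35,-5,0],[0,0,0]],
    [[0,0,40],[0,0,0]],
    [[0,0,40],[0,0,0]],
    [[0,0,40],[0,0,0]],
    [[0,0,35],[0,0,0]],
    [[0,0,20],[0,0,0]],
    [[0,0,0],[0,0,0]]
  ]
}}

```text
time_s: 29.5
position: [618.3, 272.5, 50.6]
eef_rot: [[0.047, 0.999, -0.007], [0.999, -0.047, -0.002], [-0.002, -0.007, -1.0]]
wrist_force: [0.6, 0.3, 0.8]
gripper_width: 85.3
gripper_force: 0.0
```

>>> {"name": "servo_tool", "arguments": {
  "targets": [
    [[0,0,8],[0,0,0]],
    [[0,0,5],[0,0,0]],
    [[0,0,0],[0,0,0]],
    [[0,0,0],[0,0,0]],
    [[0,0,0],[0,0,0]]
  ]
}}

```text
time_s: 30.0
position: [620.7, 273.9, 42.2]
eef_rot: [[0.046, 0.999, 0.001], [0.999, -0.046, 0.0], [0.0, 0.001, -1.0]]
wrist_force: [0.3, -1.1, -0.1]
gripper_width: 85.9
gripper_force: 0.0
```

>>> {"name": "servo_tool", "arguments": {
  "targets": [
    [[-1,0,6],[0,0,0]],
    [[0,0,4],[0,0,0]],
    [[0,0,0],[0,0,0]]
  ]
}}

```text
time_s: 30.3
position: [619.7, 272.5, 30.3]
eef_rot: [[0.046, 0.999, -0.002], [0.999, -0.046, -0.001], [-0.001, -0.002, -1.0]]
wrist_force: [-0.3, -0.4, 0.2]
gripper_width: 85.5
gripper_force: 0.0
```

>>> {"name": "servo_tool", "arguments": {
  "targets": [
    [[0,0,0],[0,0,0]],
    [[0,0,0],[0,0,0]],
    [[0,0,0],[0,0,0]],
    [[0,0,0],[0,0,0]],
    [[0,0,0],[0,0,0]],
    [[0,0,0],[0,0,0]],
    [[0,0,0],[0,0,0]]
  ],
  "fingers": -1,
  "squeeze": 40
}}

```text
time_s: 31.0
position: [620.5, 272.8, 31.7]
eef_rot: [[0.046, 0.999, 0.001], [0.999, -0.046, 0.0], [0.0, 0.001, -1.0]]
wrist_force: [0.0, 0.1, 2.6]
gripper_width: 43.2
gripper_force: 43.1
```

>>> {"name": "servo_tool", "arguments": {
  "targets": [
    [[0,0,-10],[0,0,0]],
    [[0,0,-30],[0,0,0]],
    [[0,0,-40],[0,0,0]],
    [[0,0,-40],[0,0,0]],
    [[0,0,-20],[0,0,0]],
    [[0,0,0],[0,0,0]],
    [[0,0,0],[0,0,0]]
  ]
}}

```text
time_s: 31.7
position: [619.8, 272.6, 170.9]
eef_rot: [[0.046, 0.999, -0.001], [0.999, -0.046, -0.0], [-0.0, -0.001, -1.0]]
wrist_force: [-0.6, 0.2, -0.1]
gripper_width: 43.1
gripper_force: 42.8
```

```bash
python3 - <<'E'
from fit import *
np.set_printoptions(precision=3,suppress=True)
p=capture("wrist");s=get_state();print(s["position"],s["eef_rot"],s["wrist_force"],s["gripper_width"])
for d in outline_of("medium_c",p)[:2]:
  print(d["score"],fit(p,parts("medium_c",s["position"][2]-27),d["region"],(621,275,-.05)))
E
```

```text
[619.356 272.471 169.74 ] [[ 0.046  0.999 -0.003]
 [ 0.999 -0.046 -0.001]
 [-0.001 -0.003 -1.   ]] [-0.563 -0.808 -0.606] 43.27340560212565
0.85 (array([620.975, 275.264,  -0.043]), np.float64(0.161))
```

>>> {"name": "servo_tool", "arguments": {
  "targets": [
    [[-40,3,0],[0,0,0]],
    [[-44,3,0],[0,0,0]],
    [[-44,3,0],[0,0,0]],
    [[-44,4,0],[0,0,0]],
    [[-44,4,0],[0,0,0]],
    [[-44,4,0],[0,0,0]],
    [[-44,4,0],[0,0,0]],
    [[-44,3,0],[0,0,0]]
  ]
}}

```text
time_s: 32.6
position: [631.3, -77.8, 169.3]
eef_rot: [[0.046, 0.999, -0.003], [0.999, -0.046, 0.001], [0.001, -0.003, -1.0]]
wrist_force: [-0.0, 0.3, -0.5]
gripper_width: 43.0
gripper_force: 42.8
```

>>> {"name": "servo_tool", "arguments": {
  "targets": [
    [[-44,3,0],[0,0,0]],
    [[-44,3,0],[0,0,0]],
    [[-44,3,0],[0,0,0]],
    [[-43,2,0],[0,0,0.082]],
    [[0,0,20],[0,0,0.082]],
    [[0,0,20],[0,0,0]],
    [[0,0,0],[0,0,0]],
    [[0,0,0],[0,0,0]]
  ]
}}

```text
time_s: 33.4
position: [634.7, -251.1, 130.0]
eef_rot: [[0.208, 0.978, -0.002], [0.978, -0.208, 0.001], [0.001, -0.003, -1.0]]
wrist_force: [0.7, 0.1, 0.7]
gripper_width: 42.9
gripper_force: 42.8
```

```bash
python3 - <<'E'
from fit import *
np.set_printoptions(precision=3,suppress=True)
q=capture("scene");s=get_state();print(s["position"],s["eef_rot"],s["wrist_force"],s["gripper_width"])
for d in outline_of("medium_c",q)[:2]:
  print(d["score"],fit(q,parts("medium_c",s["position"][2]-25.5),d["region"],(635,-250,-.2)))
E
```

```text
[ 635.3   -251.223  131.302] [[ 0.208  0.978 -0.   ]
 [ 0.978 -0.208  0.   ]
 [ 0.    -0.    -1.   ]] [-0.19  -0.363  0.206] 43.13530149301894
0.94 (array([ 636.042, -248.4  ,   -0.198]), np.float64(0.611))
```

>>> {"name": "servo_tool", "arguments": {
  "targets": [
    [[-1,0,35],[0,0,0]],
    [[0,0,30],[0,0,0]],
    [[0,0,12],[0,0,0]],
    [[0,0,8],[0,0,0]],
    [[0,0,5],[0,0,0]],
    [[0,0,0],[0,0,0]],
    [[0,0,0],[0,0,0]]
  ]
}}

```text
time_s: 34.2
position: [635.6, -252.8, 42.6]
eef_rot: [[0.208, 0.978, 0.002], [0.978, -0.208, -0.001], [-0.001, 0.002, -1.0]]
wrist_force: [0.6, -0.2, -0.5]
gripper_width: 43.1
gripper_force: 42.8
```

>>> {"name": "servo_tool", "arguments": {
  "targets": [
    [[0,0,3],[0,0,0]],
    [[0,0,2],[0,0,0]],
    [[0,0,2],[0,0,0]],
    [[0,0,0],[0,0,0]],
    [[0,0,0],[0,0,0]]
  ]
}}

```text
time_s: 34.7
position: [634.9, -252.5, 34.2]
eef_rot: [[0.209, 0.978, -0.0], [0.978, -0.209, 0.0], [0.0, -0.0, -1.0]]
wrist_force: [0.6, 0.4, 0.1]
gripper_width: 43.1
gripper_force: 42.8
```

>>> {"name": "servo_tool", "arguments": {
  "targets": [
    [[0,0,1],[0,0,0]],
    [[0,0,0],[0,0,0]],
    [[0,0,0],[0,0,0]]
  ]
}}

```text
time_s: 35.0
position: [635.1, -252.6, 33.6]
eef_rot: [[0.208, 0.978, 0.001], [0.978, -0.208, -0.0], [-0.0, 0.001, -1.0]]
wrist_force: [-0.2, 0.9, 2.1]
gripper_width: 43.4
gripper_force: 43.0
```

>>> {"name": "servo_tool", "arguments": {
  "targets": [
    [[0,0,0],[0,0,0]],
    [[0,0,0],[0,0,0]],
    [[0,0,0],[0,0,0]],
    [[0,0,0],[0,0,0]],
    [[0,0,0],[0,0,0]],
    [[0,0,0],[0,0,0]]
  ],
  "fingers": 1
}}

```text
time_s: 35.6
position: [635.0, -252.4, 33.3]
eef_rot: [[0.208, 0.978, 0.0], [0.978, -0.208, 0.0], [0.0, 0.0, -1.0]]
wrist_force: [-0.5, 0.3, -0.1]
gripper_width: 85.2
gripper_force: 0.0
```

>>> {"name": "servo_tool", "arguments": {
  "targets": [
    [[0,0,-20],[0,0,0]],
    [[0,0,-45],[0,0,0]],
    [[0,0,-45],[0,0,0]],
    [[0,0,-45],[0,0,0]],
    [[0,0,-45],[0,0,0]],
    [[0,0,-45],[0,0,0]],
    [[0,0,0],[0,0,0]]
  ]
}}

```text
time_s: 36.3
position: [636.9, -253.4, 286.9]
eef_rot: [[0.208, 0.978, 0.013], [0.978, -0.208, -0.007], [-0.004, 0.014, -1.0]]
wrist_force: [0.6, -0.1, 0.6]
gripper_width: 85.3
gripper_force: 0.0
```

>>> {"name": "servo_tool", "arguments": {
  "targets": [
    [[-45,0,-20],[0,0,0]],
    [[-45,0,-20],[0,0,0]],
    [[-45,0,0],[0,0,0]],
    [[-45,0,0],[0,0,0]],
    [[0,0,0],[0,0,0]],
    [[0,0,0],[0,0,0]]
  ]
}}

```text
time_s: 36.9
position: [596.7, -429.7, 316.9]
eef_rot: [[0.211, 0.978, -0.001], [0.978, -0.211, 0.001], [0.001, -0.001, -1.0]]
wrist_force: [0.3, -0.1, -0.1]
gripper_width: 85.5
gripper_force: 0.0
```

```bash
python3 chk.py medium_c 635 -250 -.21; python3 chk.py small_c 448 -280 -.02;  python3 - <<'E'
from fit import *
q=capture("scene");save(q,"end.png",(170,130,400,330),3.4)
p=capture("wrist")
for n,x0 in (("medium_c",(635,-250,-.21)),("small_c",(448,-280,-.02))):
  for d in outline_of(n,p)[:2]: print(n,d["score"],d["region"].sum(),fit(p,parts(n,8),d["region"],x0))
E
```

```text
[ 596.712 -429.738  316.862] [0.211 0.978 0.001] [ 0.253 -0.13  -0.1  ] 85.53708555413778 36.9
side 0.8 (array([ 636.411, -246.432,   -0.255]), np.float64(0.126))
scene 0.97 (array([ 635.009, -250.973,   -0.201]), np.float64(0.077))
[ 598.111 -427.016  318.718] [0.207 0.978 0.   ] [-0.103 -0.686  0.728] 85.43526657428157 37.1
side 0.67 (array([ 449.248, -273.997,   -0.08 ]), np.float64(0.174))
scene 0.79 (array([ 446.84 , -280.831,    0.001]), np.float64(0.067))
medium_c 0.78 2129 (array([ 6.36544e+02, -2.49178e+02, -1.98000e-01]), np.float64(0.034))
small_c 0.88 3988 (array([ 4.49699e+02, -2.80176e+02,  1.00000e-03]), np.float64(0.06))
```

View pics/end.png

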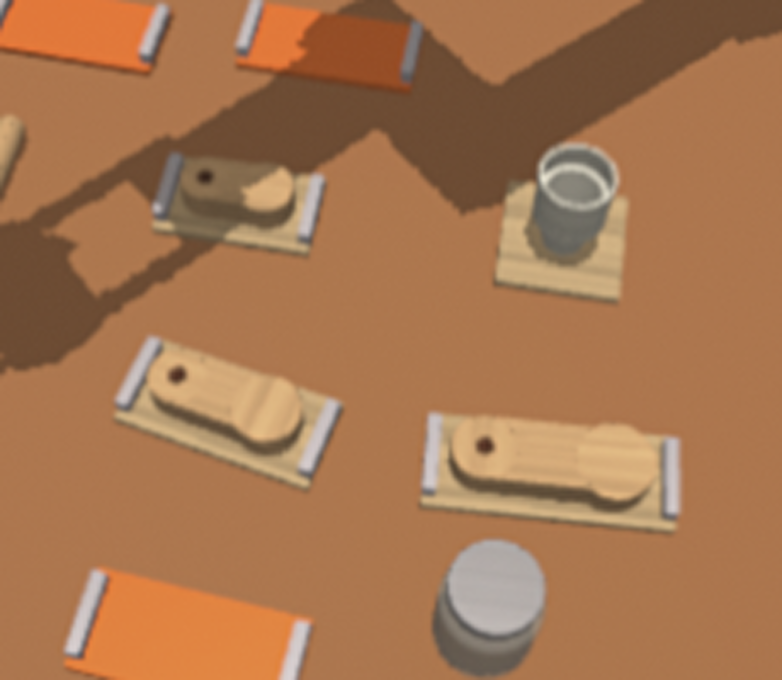

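All three blocks lie flat between their own stops: small at px (240,187), medium (225,395) and large (555,455). The tub is nested at (577,195), and the jar is untouched.

```bash
python3 -c "
from plant import *
print(job_done())"
```

```text
the job is handed in; nothing more can be done
None
```

The job is handed in, with no verdict returned: camera fits put each block flat within a few mm of its own board's middle, the tub looked fully nested in its twin, and neither the hammer nor the jar was touched (arm clock about 37 s of 112 s).

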